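# Punch the bolt-hole centre through the jig's guide bush

### The job

Gently push the wooden blank fully home against the stop of the marking jig, then take the thicker of the two punches from the wooden stand, put it down through the guide bush and press it straight down with about 15 N for a second, never hard, to mark the bolt-hole centre in the floor of the counterbore. Lift it straight out and stand it back upright in a hole of the stand, collar down on the wood; leave everything else where it is.

Things in the scene. Friction and masses are not known exactly. Their poses are not given: they have to be found in the camera images.
- jig: steel and aluminium marking jig fixed to the table, 130 x 114 mm: 8 mm base plate, two side rails 105 mm long with a 46 mm wide channel between them, a stop block across one end and a 52 x 78 mm bridge over the rails (underside 41 mm, top 57 mm above the table). Origin on the table under the base; x along the channel towards the stop, whose face is at x = +45 mm; the open mouth of the rails is at x = -70 mm; z up
- bush_mouth (a point): centre of the upper rim of the round guide bush in the bridge, at jig x = +10, y = 0, z = 57 mm; bore 13.2 mm, vertical, 16 mm long
- blank: loose pine blank 150 x 44 x 30 mm in the jig's channel, on the 8 mm base plate, 1 mm play each side; starts 18 to 35 mm short of the stop. Origin at the centre of its underside, x along it towards the stop (home: jig x = -30 mm). In its top at x = +40 mm is an 18 mm wide counterbore, under the bush when home; its depth differs from blank to blank, 4 to 16 mm, unmeasured: feel for its floor
- blank_end (a point): centre of the blank's outer end face (44 x 30 mm), 15 mm above its underside, 23 mm above the table; at blank x = -75 mm. When home it still stands 35 mm outside the jig's mouth
- mark (a joint): depth of the punch mark in the counterbore's floor (m), 0 at the start, at most 0.0045. The wood gives way from about 6 N and takes 4 N more for each millimetre (15 N on the punch: about 2 mm, as a little is lost to rubbing in the bush); on release it springs back to 1.5 mm at most
- punch: the thicker steel transfer punch: 12 mm pilot with a tapered point (2.8 mm wide at the tip, full width from 8 mm up), bright collar 28 mm wide at 50 to 54.5 mm, dark grooved round grip 22 mm wide from 54.5 to 114 mm, 0.22 kg. Origin at the tip of the point, z up along the punch to the grip. It starts upright in one hole of the stand, hung by its collar, the tip 6 mm above the table
- thin_punch: a second, thinner punch in the stand's other hole, to be left alone: 8 mm pilot, collar 26 mm wide at 50 mm, dark grooved grip 14 mm wide up to 98 mm. Origin at its tip, z up
- stand: beech block 56 x 140 x 56 mm fixed on the table, with two vertical through holes 14 mm wide, 68 mm apart. Origin at the centre of its underside, y along its length, z up
- hole_a (a point): centre of the upper rim of one hole, at stand y = +34 mm, 56 mm above the table
- hole_b (a point): centre of the upper rim of the other hole, at stand y = -34 mm, 56 mm above the table
- tape: yellow tape measure 36 x 78 x 61 mm standing beyond the stand's right-hand end, a bystander. Origin at the centre of its underside
- hexkey: black hex key 49 x 124 x 8 mm lying behind the jig, a bystander. Origin at the centre of its underside
- pencil: red flat pencil 9 x 118 x 8 mm lying on the table, a bystander. Origin at the centre of its underside

How it is judged:
By the outcome, as a careful person would: the job done as asked, in the order asked, and still so for the second after the job is handed in, with the robot touching nothing.
It also fails if it takes over 72 s, if anything falls off the work surface, if the arm or the gripper's body presses on something with over 40 N, if the wrist force passes 120 N, or if a joint passes its speed limit or range.

### The arm

A 6-joint arm with a two-finger parallel gripper is mounted at the origin on a cart in front of the work surface, level with it; the furniture and walls round the work are solid. World frame = base frame: x ahead of the robot, y to its left, z up, the work surface at z = 0. Lengths are in m, angles in rad, forces in N, time in s.
With the tool pointing down it reaches from about 0.375 to 0.75 m from the base axis. Payload 9 kg.
Tool frame: the origin (TCP) lies midway between the tips of the shut fingers; the grasp point (between the pads) lies 19 mm behind it; z points along the fingers, y is the line along which they close (so a half turn about z gives the same grasp; the last joint's range is limited). The gripper opens to 85 mm and grips with 20 to 120 N. Pads are 22 mm wide; open, the fingers measure 114 mm over their backs; the gripper's body (76 mm by 85 mm) begins 54 mm behind the grasp point. The pads swing forward as they close: fully open they stand 13 mm farther back than shut.
Start: joints at [1.089, 0.104, 0.097, 1.564, 0, 1.353], TCP at [0.156, 0.579, 0.192] pointing down, gripper open.
Joint ranges: [-2.99, 2.99], [-0.84, 1.86], [-1.1, 1.16], [-1.84, 2.11], [-1.51, 1.56], [-3.14, 3.14]. Speed limits (rad/s): [2.22, 2.22, 2.57, 3.14, 3.14, 3.14].

### API

Orientations are given as a rotation vector (axis times angle).
In Python, from cell import * gives the robot as it stands.
- The arm moves only by the shell command python3 -m handwheel 'ROWS' [OPENING] [FORCE]. ROWS is JSON, a list of rows, each a list of 2 entries, a list of its own where there are three numbers: the shift along the tool's x, y, z in units of 0.15 m (1.0 is 0.15 m), then the turn, a rotation vector about the tool's x, y, z in units of 90 degrees (1.0 is 90 degrees). A call has 1 to 12 rows; each row shifts and turns the commanded pose from where the row before left it, along the tool's axes as they then stand; what a row does not reach is not made up. A row lasts 1/10 s, in which the tool goes at most 50 mm and 8.59 degrees, less where a joint would pass 70% of its speed; a pose out of reach is approached as far as the arm can. A call with a number of a shift or a turn outside -1 to 1 is refused whole. A call with a gripper value outside its range is refused whole. OPENING is the closure, from -1 (fully open) to 1 (shut), so that 0 is half open, set as the call begins (- or left out, the last holds). The fingers move at their own pace and stop on an object; FORCE is the grip in N (left out, the last holds). Time passes only in rows, so rows that do not move let the fingers close. It gives the time, the measured TCP pose, the force, the opening and the grip force at its end, in the units of the state.
- state(): the state, without advancing time (a new reading comes with each control period).
- grab_frame(name): name is "scene" or "top" or "wrist"; returns the picture (400x640x3 uint8, red, green, blue); there is no depth.
- calibration(name): a dict with "fx", "fy", "cx", "cy" (pixels), "extrinsics" (4x4, takes a point from camera to world coordinates). Camera axes: x right, y down, z forward; pixel columns grow to the right and rows downward; lengths in m; the calibration is good to about 2 mm. A picture is of the moment at which its call begins: read the wrist's pose just before it. calibration takes no time and is no camera call; for the wrist camera it gives the pose at the moment of the call.
- finish_job(): hands the job in; it is judged then, once.
The state is a dict: "t": time; "joint_pos": joint angles; "qvel": joint speeds; "tau": joint torques, N m; "eef_pos": TCP position; "eef_rot": TCP orientation; "wrist_force": force on the tool from outside, world axes, zero at the start; "wrist_torque": the same for the moment, N m; "width": finger opening in m; "grasp_force": force on a finger pad.
Only numpy, scipy, OpenCV 4.12 (cv2) and the standard library are available. Lean on these libraries where they do the work, as an engineer would, in place of code of your own. Each camera call takes 0.05 s, during which the arm holds its last target. There are 200 camera calls.

## Working session

There is one attempt and no reset: what is moved stays moved. The work goes in short steps, Python scripts to look and compute and a shell command to move; the robot and the scene stay as the last step left them, time stands still between calls to the robot, and variables do not carry over. Pictures are saved under pics/ and viewed, at most 10 in all, crops included, and the job is handed in when it is done.

```bash
mkdir -p pics; ls
python3 - <<'E'
from cell import *
import cv2,numpy as np
for n in ["scene","top"]:
    im=grab_frame(n); cv2.imwrite(f"pics/{n}0.png",im[:,:,::-1]); c=calibration(n); print(n,c["fx"],c["cx"],c["cy"],np.round(c["extrinsics"],3).tolist())
s=state(); print(s)
E
```

```text
pics
scene 493.9341864004493 320.85186700674166 200.0580576112983 [[0.601, -0.565, 0.565, -0.055], [-0.799, -0.438, 0.413, -0.749], [0.014, -0.699, -0.715, 0.866], [0.0, 0.0, 0.0, 1.0]]
top 410.0671201818124 320.572493929658 201.12255598394302 [[-0.022, -0.99, 0.138, 0.451], [-1.0, 0.022, 0.003, -0.312], [-0.006, -0.138, -0.99, 1.01], [0.0, 0.0, 0.0, 1.0]]
{'t': 0.1, 'joint_pos': array([ 1.08928605e+00,  1.04613301e-01,  9.65397527e-02,  1.56393756e+00,
       -1.03829168e-05,  1.35312471e+00]), 'qvel': array([ 0.00088465, -0.00064169,  0.00135556,  0.00024876, -0.00021376,
       -0.00139391]), 'tau': array([ 7.60458555e-03, -5.58207250e+01,  5.04718280e+01,  1.30340568e-02,
       -2.34507152e-04,  2.82771430e-05]), 'eef_pos': array([0.15627877, 0.57891429, 0.19161152]), 'eef_rot': array([-4.13182255e-01, -3.11389286e+00,  1.79810274e-03]), 'wrist_force': array([ 0.47239768, -0.00858337, -0.81131839]), 'wrist_torque': array([-0.00195605,  0.03425647,  0.01263257]), 'grasp_force': 0.0, 'width': 0.08557045691466666}
```

View pics/top0.png

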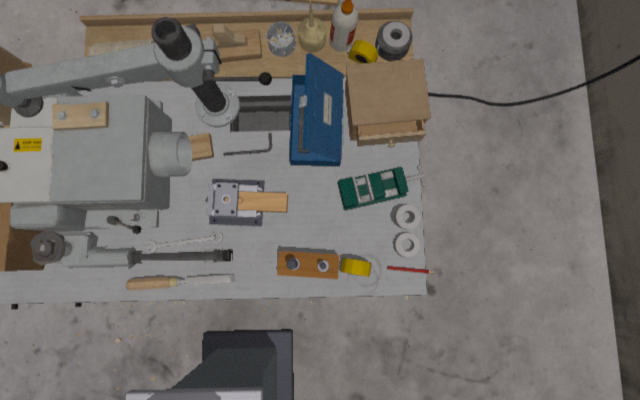

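View pics/scene0.png

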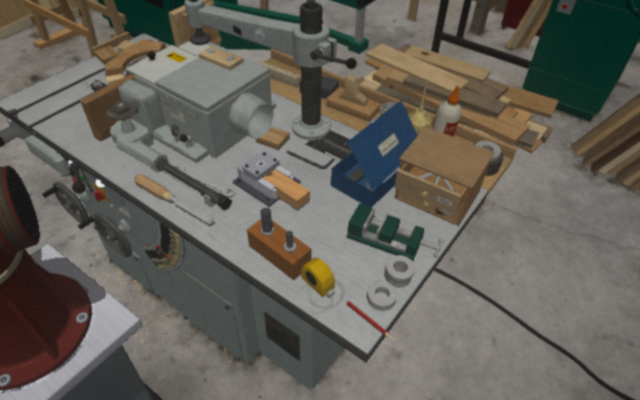

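Run:
```python
import cv2,numpy as np
a=cv2.imread("pics/top0.png")[170:290,195:355]; b=cv2.imread("pics/scene0.png")[145:285,225:345]
a=cv2.resize(a,None,fx=5,fy=5,interpolation=cv2.INTER_CUBIC)
cv2.imwrite("pics/ca.png",a); cv2.imwrite("pics/cb.png",cv2.resize(b,None,fx=4.2,fy=4.2,interpolation=cv2.INTER_CUBIC))
```

```text
(no output)
```

View pics/ca.png

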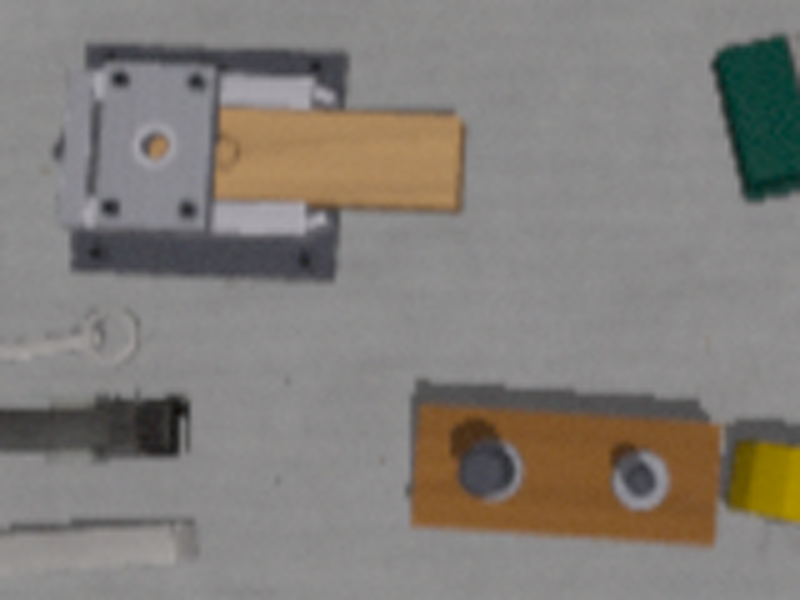

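```bash
cat > h.py <<'E'
import numpy as np,cv2
from cell import *
def ray(uv,c,z):
    T=np.array(c["extrinsics"]); d=T[:3,:3]@[(uv[0]-c["cx"])/c["fx"],(uv[1]-c["cy"])/c["fy"],1]
    return T[:3,3]+d*(z-T[2,3])/d[2]
def proj(p,c):
    T=np.array(c["extrinsics"]); q=T[:3,:3].T@(np.array(p)-T[:3,3]); return np.array([c["cx"]+c["fx"]*q[0]/q[2],c["cy"]+c["fy"]*q[1]/q[2]])
E
python3 - <<'E'
from h import *
c=calibration("top"); a=cv2.imread("pics/top0.png"); hsv=cv2.cvtColor(a,cv2.COLOR_BGR2HSV)
cr=lambda x,y:((x+.5)/5-.5+195,(y+.5)/5-.5+170)
np.set_printoptions(precision=4,suppress=True)
print("bush",ray(cr(156,147),c,.057))
for n,roi,z in [("blank",(232,185,60,30),.038),("stand",(270,240,70,45),.056)]:
    x,y,w,h=roi; m=np.zeros(a.shape[:2],np.uint8)
    m[y:y+h,x:x+w]=cv2.inRange(hsv[y:y+h,x:x+w],(3,70,50),(22,255,255))
    m=cv2.morphologyEx(m,cv2.MORPH_CLOSE,np.ones((3,3)))
    k=max(cv2.findContours(m,0,cv2.CHAIN_APPROX_NONE)[0],key=cv2.contourArea)
    W=np.array([ray(p[0],c,z)[:2] for p in k],np.float32); r=cv2.minAreaRect(W); print(n,r); print(cv2.boxPoints(r))
for n,p,z in [("grip",(487,470),.120),("collar",(494,472),.0605),("thin",(638,475),.104),("thincollar",(640,480),.0605)]: print(n,ray(cr(*p),c,z))
# scene camera check
s=calibration("scene"); print(proj(ray(cr(156,147),c,.057),s),proj(ray(cr(487,470),c,.12),s))
E
```

```text
bush [ 0.5941 -0.0865  0.057 ]
blank ((0.5889269709587097, -0.1700567603111267), (0.1178552433848381, 0.045950811356306076), 88.6946029663086)
[[ 0.5646 -0.2284]
 [ 0.6106 -0.2295]
 [ 0.6132 -0.1117]
 [ 0.5673 -0.1106]]
stand ((0.43832963705062866, -0.2766077518463135), (0.14036397635936737, 0.05676259845495224), 85.0919189453125)
[[ 0.404  -0.3441]
 [ 0.4606 -0.349 ]
 [ 0.4726 -0.2091]
 [ 0.4161 -0.2043]]
grip [ 0.4412 -0.2452  0.12  ]
collar [ 0.4395 -0.2439  0.0605]
thin [ 0.4374 -0.3099  0.104 ]
thincollar [ 0.4344 -0.3107  0.0605]
[260.1286 163.2292] [265.6633 210.1999]
```

View pics/cb.png

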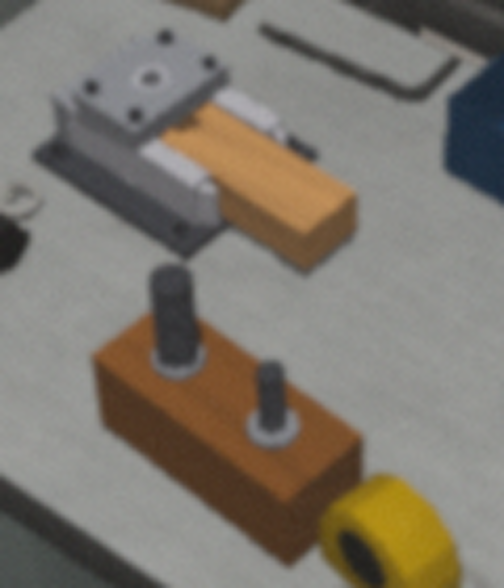

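```bash
cat >> h.py <<'E'
from scipy.spatial.transform import Rotation as R
np.set_printoptions(precision=4,suppress=True)
def tool(): s=state(); return s["eef_pos"],R.from_rotvec(s["eef_rot"])
def go(p,xdir=None):
    """print shift in row units to world point p (tool axes now), and turn to point tool down with x along xdir"""
    e,r=tool(); d=r.inv().apply(np.array(p)-e); print("shift units",d/.15,"rows>=",np.linalg.norm(d)/.05)
    if xdir is not None:
        x=np.array([*xdir,0])/np.linalg.norm(xdir); z=np.array([0,0,-1.]); G=R.from_matrix(np.c_[x,np.cross(z,x),z])
        t=(r.inv()*G).as_rotvec(degrees=True); print("turn units",t/90,"rows>=",np.linalg.norm(t)/8.59)
E
python3 -c "
from h import *
e,r=tool(); c=calibration('wrist'); T=np.array(c['extrinsics']); print(c['fx'],c['cx'],c['cy'],r.inv().apply(T[:3,3]-e)); print(r.inv().as_matrix()@T[:3,:3])
go((.4,.2,.3))"
python3 -m handwheel '[[[-0.22,-0.2,-0.07],[0,0,0.0]],[[-0.22,-0.2,-0.07],[0,0,0]],[[-0.22,-0.2,-0.07],[0,0,0]],[[-0.22,-0.2,-0.07],[0,0,0]],[[-0.22,-0.2,-0.07],[0,0,0]],[[-0.22,-0.2,-0.07],[0,0,0]],[[-0.22,-0.2,-0.07],[0,0,0]],[[-0.22,-0.2,-0.07],[0,0,0]],[[-0.22,-0.2,-0.07],[0,0,0]],[[-0.22,-0.2,-0.07],[0,0,0]]]' 1
python3 -c "
from h import *
go((.5,-.2,.3),(.06,1))"
```

```text
281.29369289518525 315.64874402353354 200.57638702533058 [ 0.067  -0.0005 -0.1822]
[[ 0.0006 -0.9648 -0.263 ]
 [ 1.      0.0005  0.0003]
 [-0.0002 -0.263   0.9648]]
shift units [-2.2272 -2.0158 -0.7208] rows>= 9.267667243262828
t: 1.1
eef_pos: [0.3973, 0.2019, 0.2976]
eef_rot: [0.413, 3.114, 0.0]
wrist_force: [0.9, 0.1, 0.7]
width: 0.0001
grasp_force: 0.0
shift units [-1.3594 -2.4083 -0.0165] rows>= 8.296506589891912
turn units [ 0.0001 -0.0001  0.8702] rows>= 9.117387519559434
```

```bash
python3 -m handwheel '[[[-0.146,-0.268,0],[0,0,0]],[[-0.146,-0.268,0],[0,0,0]],[[-0.146,-0.268,0],[0,0,0]],[[-0.146,-0.268,0],[0,0,0]],[[-0.146,-0.268,0.07],[0,0,0.05]],[[-0.146,-0.268,0.07],[0,0,0]],[[-0.146,-0.268,0.07],[0,0,0]],[[-0.146,-0.268,0.07],[0,0,0]],[[-0.146,-0.268,0.07],[0,0,0]]]'
python3 -m handwheel '[[[0,0,0.07],[0,0,0.09]],[[0,0,0.07],[0,0,0.09]],[[0,0,0.07],[0,0,0.09]],[[0,0,0.07],[0,0,0.09]],[[0,0,0.07],[0,0,0.09]],[[0,0,0],[0,0,0.09]],[[0,0,0],[0,0,0.09]],[[0,0,0],[0,0,0.09]],[[0,0,0],[0,0,0.09]],[[0,0,0],[0,0,0.01]],[[0,0,0],[0,0,0]]]'
python3 - <<'E'
from h import *
c=calibration("wrist"); im=grab_frame("wrist"); cv2.imwrite("pics/w1.png",im[:,:,::-1]); import pickle; pickle.dump(c,open("w1.pkl","wb"))
for p in [(.5941,-.0865,.057),(.5876,-.229,.038),(.4412,-.2452,.12)]: print(proj(p,c))
E
```

```text
t: 2.0
eef_pos: [0.4784, -0.2018, 0.2441]
eef_rot: [-0.536, -3.095, -0.0]
wrist_force: [0.8, 1.4, -0.2]
width: 0.0002
grasp_force: 0.0
t: 3.1
eef_pos: [0.4785, -0.1998, 0.192]
eef_rot: [-2.283, -2.158, -0.0]
wrist_force: [0.6, -0.4, -0.6]
width: -0.0
grasp_force: 0.0
[421.3578  70.6038]
[405.5866 198.7398]
[280.7629 244.2753]
```

View pics/w1.png

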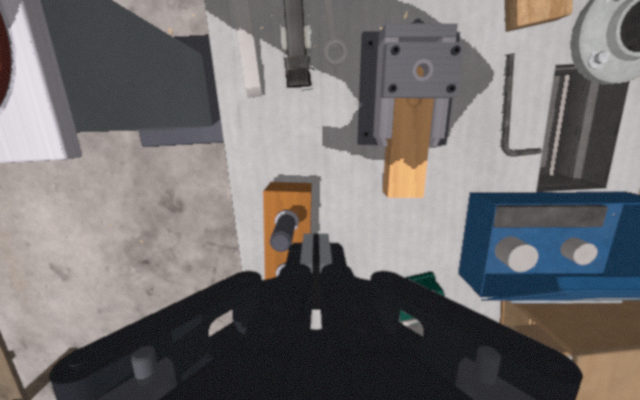

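Run:
```python
from h import *
import pickle
c=pickle.load(open("w1.pkl","rb")); a=cv2.imread("pics/w1.png"); hsv=cv2.cvtColor(a,cv2.COLOR_BGR2HSV)
def mask(roi,lo,hi):
    x,y,w,h=roi; m=np.zeros(a.shape[:2],np.uint8); m[y:y+h,x:x+w]=cv2.inRange(hsv[y:y+h,x:x+w],lo,hi); return m
m=mask((375,100,65,110),(8,90,100),(25,255,255))
L=[];Rr=[]
for v in range(150,190,2):
    u=np.where(m[v])[0]; L.append(ray((u.min()-.5,v),c,.038)[:2]); Rr.append(ray((u.max()+.5,v),c,.038)[:2])
for q in (L,Rr):
    q=np.array(q); f=np.polyfit(q[:,1],q[:,0],1); print("edge dx/dy",f, f@[-.2,1])
cols=range(392,420,4); print("end",np.mean([ray((u,np.where(m[:,u])[0].max()+.5),c,.038)[:2] for u in cols],0))
# orientation of bridge: 4 screws dark
g=cv2.cvtColor(a,cv2.COLOR_BGR2GRAY)
big=cv2.resize(a[15:155,350:480],None,fx=4,fy=4,interpolation=cv2.INTER_CUBIC)
big2=cv2.resize(a[175:285,250:330],None,fx=4,fy=4,interpolation=cv2.INTER_CUBIC)
o=np.zeros((560,850,3),np.uint8); o[:560,:520]=big; o[:440,530:850]=big2; cv2.imwrite("pics/w1c.png",o[:,:800])
```

```text
edge dx/dy [0.0525 0.5711] 0.560583483662283
edge dx/dy [0.0439 0.6189] 0.6101550320011837
end [ 0.5856 -0.226 ]
```

View pics/w1c.png

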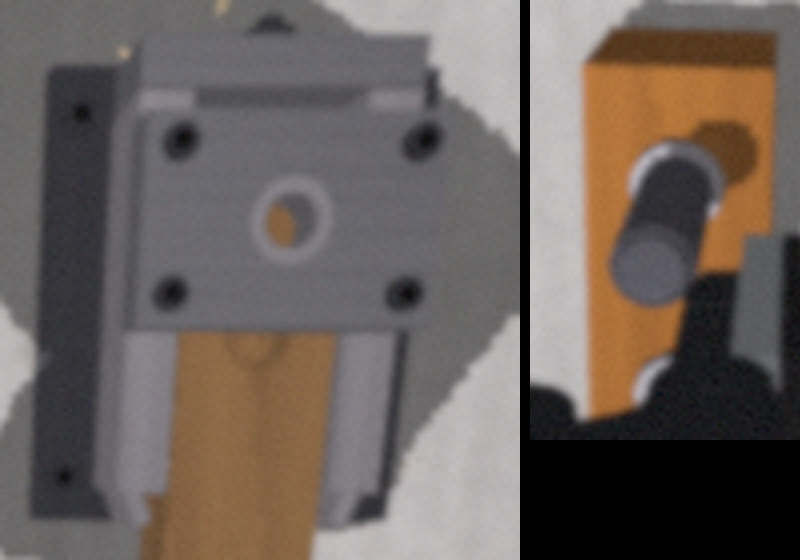

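Run:
```python
from h import *
import pickle
c=pickle.load(open("w1.pkl","rb"))
f=lambda x,y:((x+.5)/4-.5+350,(y+.5)/4-.5+15)
g=lambda x,y:((x-530+.5)/4-.5+250,(y+.5)/4-.5+175)
print("bush",ray(f(291,219),c,.057))
S=[ray(f(*p),c,.057)[:2] for p in [(182,141),(422,141),(171,293),(405,293)]]; print(S)
print("dirs",S[0]-S[2],S[1]-S[3],S[1]-S[0],S[3]-S[2],"mid",np.mean(S,0))
print("grip",ray(g(653,268),c,.120),"collar",ray(g(677,186),c,.0605))
```

```text
bush [ 0.5951 -0.0854  0.057 ]
[array([ 0.5666, -0.0655]), array([ 0.6276, -0.0689]), array([ 0.5643, -0.1016]), array([ 0.6259, -0.1051])]
dirs [0.0022 0.0361] [0.0018 0.0362] [ 0.0611 -0.0034] [ 0.0615 -0.0034] mid [ 0.5961 -0.0853]
grip [ 0.4411 -0.2424  0.12  ] collar [ 0.4409 -0.2422  0.0605]
```

```bash
python3 -c "
from h import *
go((.5848,-.272,.192),(.055,.9985))"
```

```text
shift units [-0.4407  0.7341  0.0004] rows>= 2.5686509657689562
turn units [-0.0001 -0.0002 -0.0007] rows>= 0.00759274983861426
```

```bash
python3 -m handwheel '[[[-0.147,0.245,0],[0,0,0]],[[-0.147,0.245,0],[0,0,0]],[[-0.147,0.245,0],[0,0,0]],[[0,0,0.29],[0,0,0]],[[0,0,0.29],[0,0,0]],[[0,0,0.29],[0,0,0]],[[0,0,0.2],[0,0,0]],[[0,0,0.1],[0,0,0]],[[0,0,0],[0,0,0]]]'
python3 - <<'E'
from h import *
im=grab_frame("wrist"); cv2.imwrite("pics/w2.png",im[:,:,::-1]); go((.5885,-.2006,.015))
E
```

```text
t: 4.05
eef_pos: [0.5834, -0.2714, 0.0146]
eef_rot: [-2.282, -2.153, 0.001]
wrist_force: [-0.1, 1.1, 0.2]
width: 0.0001
grasp_force: 0.0
shift units [ 0.479  -0.0021  0.013 ] rows>= 1.4376320372718554
```

```bash
python3 -m handwheel '[[[0.035,0,0],[0,0,0]],[[0.035,0,0],[0,0,0]],[[0.035,0,0],[0,0,0]],[[0.035,0,0],[0,0,0]],[[0.035,0,0],[0,0,0]],[[0.02,0,0],[0,0,0]],[[0.02,0,0],[0,0,0]],[[0.02,0,0],[0,0,0]],[[0.02,0,0],[0,0,0]],[[0.02,0,0],[0,0,0]],[[0.02,0,0],[0,0,0]]]'
python3 -m handwheel '[[[0.02,0,0],[0,0,0]],[[0.02,0,0],[0,0,0]],[[0.015,0,0],[0,0,0]],[[0.015,0,0],[0,0,0]]]'
```

```text
t: 5.2
eef_pos: [0.5874, -0.2281, 0.0168]
eef_rot: [-2.287, -2.154, -0.0]
wrist_force: [0.3, 0.5, 0.3]
width: -0.0001
grasp_force: 0.0
t: 5.6
eef_pos: [0.5881, -0.2176, 0.0168]
eef_rot: [2.287, 2.154, 0.0]
wrist_force: [-0.2, -0.2, -0.7]
width: 0.0
grasp_force: 0.0
```

```bash
python3 -m handwheel '[[[0.01,0,0],[0,0,0]],[[0.01,0,0],[0,0,0]],[[0.007,0,0],[0,0,0]]]' | grep -E 'pos|force'
python3 -m handwheel '[[[0.007,0,0],[0,0,0]]]'| grep -E 'pos|force'
python3 -m handwheel '[[[0.007,0,0],[0,0,0]]]'| grep -E 'pos|force'
python3 -c "
from h import *
im=grab_frame('wrist'); cv2.imwrite('pics/w3.png',im[:,:,::-1])"
```

```text
eef_pos: [0.5883, -0.2137, 0.0168]
wrist_force: [-0.3, -0.0, -0.6]
grasp_force: 0.0
eef_pos: [0.5883, -0.2126, 0.0167]
wrist_force: [-0.2, 0.1, 0.4]
grasp_force: 0.0
eef_pos: [0.5884, -0.2116, 0.0168]
wrist_force: [-0.8, -0.5, -0.1]
grasp_force: 0.0
```

View pics/w3.png

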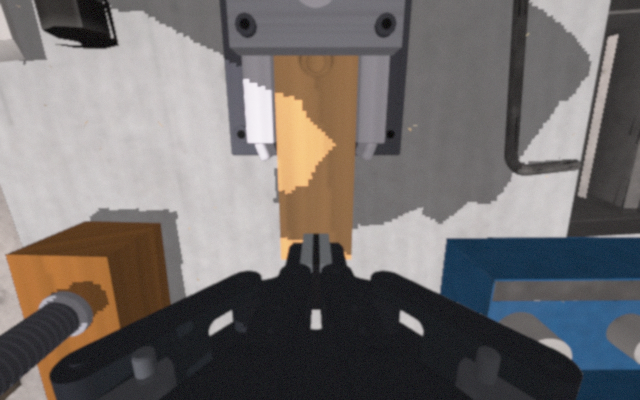

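```bash
python3 -c "
from h import *
import pickle
c=calibration('wrist')
print(ray((316,60),c,.038), ray((316,53),c,.057), ray((283,257),c,.038))
a=cv2.imread('pics/w3.png'); h=cv2.cvtColor(a,cv2.COLOR_BGR2HSV); print([list(h[v,284]) for v in range(236,264,3)])
c=pickle.load(open('w1.pkl','rb')); f=lambda x,y:((x+.5)/4-.5+350,(y+.5)/4-.5+15)
print(ray(f(257,345),c,.038))
"
```

```text
[ 0.5938 -0.1133  0.038 ] [ 0.5938 -0.1142  0.057 ] [ 0.5665 -0.2246  0.038 ]
[[np.uint8(15), np.uint8(129), np.uint8(154)], [np.uint8(17), np.uint8(118), np.uint8(240)], [np.uint8(17), np.uint8(113), np.uint8(244)], [np.uint8(17), np.uint8(118), np.uint8(243)], [np.uint8(17), np.uint8(115), np.uint8(243)], [np.uint8(17), np.uint8(121), np.uint8(243)], [np.uint8(17), np.uint8(118), np.uint8(243)], [np.uint8(17), np.uint8(115), np.uint8(242)], [np.uint8(11), np.uint8(30), np.uint8(211)], [np.uint8(0), np.uint8(4), np.uint8(182)]]
[ 0.5937 -0.1148  0.038 ]
```

```bash
python3 -c "
from h import *
c=calibration('wrist'); e,r=tool()
for d in [(0,0,0),(.011,0,0),(.011,0,-.021),(0,0,-.021),(-.011,0,-.021)]: print(d,proj(e+r.apply(d),c))
for n in ['w2','w3']:
  a=cv2.imread(f'pics/{n}.png'); cv2.imwrite(f'pics/{n}c.png',cv2.resize(a[170:300,240:400],None,fx=2.5,fy=2.5))
a=cv2.hconcat([cv2.imread('pics/w2c.png'),cv2.imread('pics/w3c.png')]); cv2.imwrite('pics/cmp.png',a)
"
```

```text
(0, 0, 0) [316.4844 223.7635]
(0.011, 0, 0) [316.5055 208.4259]
(0.011, 0, -0.021) [316.5949 218.5054]
(0, 0, -0.021) [316.5699 235.4716]
(-0.011, 0, -0.021) [316.5456 251.879 ]
```

View pics/cmp.png

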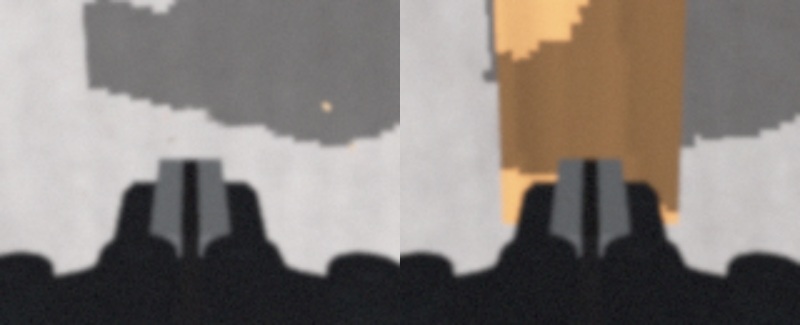

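```bash
python3 -c "
from h import *
im=grab_frame('scene'); cv2.imwrite('pics/s2.png',im[:,:,::-1]); c=calibration('scene'); e,r=tool()
t=grab_frame('top'); cv2.imwrite('pics/t2.png',t[:,:,::-1]); ct=calibration('top')
P=proj(e,c); print(e,P, proj(e+r.apply((.011,0,-.02)),c), proj((.586,-.2275,.038),c)); 
print(proj(e,ct),proj((.586,-.2275,.038),ct))
a=im[130:230,220:340,::-1]; b=t[160:260,200:300,::-1]
o=cv2.hconcat([cv2.resize(x,None,fx=3.6,fy=3.6,interpolation=cv2.INTER_CUBIC) for x in (a,b)]); print(o.shape); cv2.imwrite('pics/st.png',o)
"
```

```text
[ 0.5884 -0.2116  0.0168] [298.5534 198.0449] [294.9918 190.0297] [302.9904 195.2759]
[280.6959 202.4721] [286.4495 202.1426]
(360, 792, 3)
```

View pics/st.png

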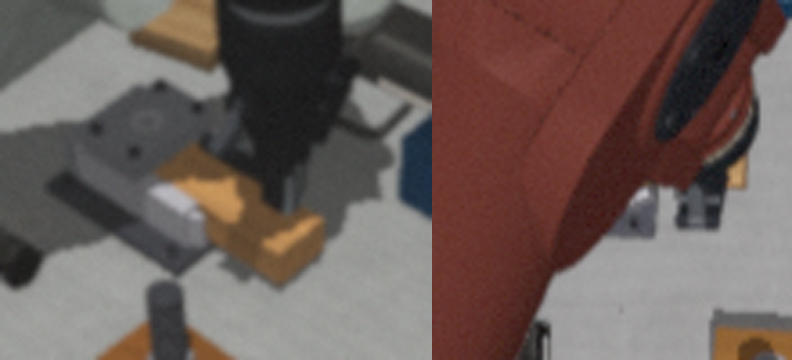

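```bash
python3 -m handwheel '[[[0,0,-0.08],[0,0,0]],[[-0.1,0,-0.02],[0,0,0]],[[-0.15,0,0],[0,0,0]],[[-0.15,0,0],[0,0,0]],[[0,0,0.1],[0,0,0]],[[0,0,0.02],[0,0,0]],[[0,0,0.02],[0,0,0]],[[0,0,0.02],[0,0,0]]]'|grep -E 'pos|for'
python3 -m handwheel '[[[0,0,0.015],[0,0,0]],[[0,0,0.01],[0,0,0]],[[0,0,0],[0,0,0]]]'|grep -E 'pos|for'
```

```text
eef_pos: [0.5848, -0.2709, 0.0076]
wrist_force: [-0.2, 0.6, 0.3]
grasp_force: 0.0
eef_pos: [0.5848, -0.2713, 0.004]
wrist_force: [-0.6, -1.0, -0.1]
grasp_force: 0.0
```

```bash
for i in 1 2 3; do python3 -m handwheel '[[[0,0,0.013],[0,0,0]],[[0,0,0.013],[0,0,0]]]'|grep -E 'pos|wrist_f'; done
```

```text
eef_pos: [0.585, -0.2716, 0.0002]
wrist_force: [0.3, -0.3, -0.9]
eef_pos: [0.5848, -0.2716, -0.004]
wrist_force: [0.4, -0.6, -0.6]
eef_pos: [0.5848, -0.2715, -0.0079]
wrist_force: [0.7, -0.7, 0.4]
```

```bash
python3 -c "
from h import *
e=np.array([.5884,-.2116,.0168]); ex=np.array([.055,.9985,0]); ey=np.array([.9985,-.055,0])
c=calibration('scene'); w=calibration('wrist'); ew,rw=tool()
for h in (0,.01,.02,.03,.04,.05):
  for a in (0,.006,.011):
    print(h,a,'wrist row',proj(ew+rw.apply((a,0,-h)),w)[1],'scene',proj(e-a*ex-.009*ey+[0,0,h],c), proj(e-a*ex+.009*ey+[0,0,h],c))
"
```

```text
0 0 wrist row 223.71775365615758 scene [296.0474 200.0794] [301.0348 196.0648]
0 0.006 wrist row 215.4088200636502 scene [297.9044 201.2503] [302.8878 197.2173]
0 0.011 wrist row 208.37935370813796 scene [299.4583 202.2301] [304.4383 198.1815]
0.01 0 wrist row 228.9685696056036 scene [295.9545 197.1537] [300.9726 193.1389]
0.01 0.006 wrist row 220.2645770898643 scene [297.8226 198.3251] [302.8366 194.2917]
0.01 0.011 wrist row 212.8949903209227 scene [299.3858 199.3053] [304.3964 195.2564]
0.02 0 wrist row 234.80214744906027 scene [295.8604 194.1923] [300.9097 190.1777]
0.02 0.006 wrist row 225.66418989399278 scene [297.7397 195.3641] [302.7848 191.3308]
0.02 0.011 wrist row 217.92028120579482 scene [299.3123 196.3447] [304.3539 192.2957]
0.03 0 wrist row 241.32120395515494 scene [295.7652 191.1946] [300.846  187.1804]
0.03 0.006 wrist row 231.7044484408167 scene [297.6558 192.3668] [302.7324 188.3337]
0.03 0.011 wrist row 223.54666936618165 scene [299.238  193.3477] [304.311  189.2988]
0.04 0 wrist row 248.6541023044543 scene [295.6689 188.1599] [300.7815 184.1464]
0.04 0.006 wrist row 238.50655873739558 scene [297.5709 189.3324] [302.6793 185.2999]
0.04 0.011 wrist row 229.88886516586626 scene [299.1627 190.3135] [304.2675 186.2652]
0.05 0 wrist row 256.963389254126 scene [295.5713 185.0875] [300.7162 181.0751]
0.05 0.006 wrist row 246.22435996996816 scene [297.485  186.2602] [302.6256 182.2287]
0.05 0.011 wrist row 237.09274943413615 scene [299.0865 187.2415] [304.2235 183.194 ]
```

```bash
for i in 1 2 3; do python3 -m handwheel '[[[0,0,0.02],[0,0,0]],[[0,0,0.02],[0,0,0]]]'|grep -E 'pos|wrist_f'; done
python3 -m handwheel '[[[0,0,0.013],[0,0,0]],[[0,0,0],[0,0,0]]]'|grep -E 'pos|wrist_f|^t'
```

```text
eef_pos: [0.5848, -0.2716, -0.0139]
wrist_force: [-0.7, 0.0, -0.2]
eef_pos: [0.5848, -0.2715, -0.02]
wrist_force: [0.8, 0.5, -1.2]
eef_pos: [0.5848, -0.2716, -0.0259]
wrist_force: [-0.4, -0.2, -0.5]
t: 8.75
eef_pos: [0.5846, -0.2714, -0.0281]
wrist_force: [-0.6, -0.5, -0.3]
```

```bash
python3 -m handwheel '[[[0.04,0,0],[0,0,0]],[[0.04,0,0],[0,0,0]],[[0.04,0,0],[0,0,0]],[[0.04,0,0],[0,0,0]],[[0.02,0,0],[0,0,0]],[[0.02,0,0],[0,0,0]],[[0.02,0,0],[0,0,0]],[[0.02,0,0],[0,0,0]],[[0.02,0,0],[0,0,0]],[[0.02,0,0],[0,0,0]]]'|grep -E 'pos|wrist_f'
python3 -m handwheel '[[[0.02,0,0],[0,0,0]],[[0.02,0,0],[0,0,0]],[[0.02,0,0],[0,0,0]],[[0.02,0,0],[0,0,0]]]'|grep -E 'pos|wrist_f'
python3 -c "
from h import *
c=calibration('wrist'); a=grab_frame('wrist'); cv2.imwrite('pics/w4.png',a[:,:,::-1]); h=cv2.cvtColor(a,cv2.COLOR_RGB2HSV)
m=cv2.inRange(h,(8,70,60),(25,255,255)); 
for u in (288,292,340,345): 
  v=np.where(m[100:300,u])[0].max()+100.5; print(u,v,ray((u,v),c,.038))"
```

```text
eef_pos: [0.5874, -0.2296, -0.0276]
wrist_force: [0.1, -1.0, 0.7]
eef_pos: [0.5881, -0.2174, -0.0276]
wrist_force: [-0.7, -1.2, 0.7]
288 251.5 [ 0.5757 -0.2062  0.038 ]
292 252.5 [ 0.5774 -0.2068  0.038 ]
340 252.5 [ 0.5991 -0.208   0.038 ]
345 251.5 [ 0.6014 -0.2077  0.038 ]
```

```bash
python3 -m handwheel '[[[0.01,0,0],[0,0,0]],[[0.01,0,0],[0,0,0]]]'|grep -E 'pos|wrist_f'
for i in 1 2 3 4 5 ; do python3 -m handwheel '[[[0.006,0,0],[0,0,0]]]'|grep -E 'pos|wrist_f'; done
```

```text
eef_pos: [0.5882, -0.2146, -0.0276]
wrist_force: [0.3, -1.4, 0.3]
eef_pos: [0.5883, -0.2137, -0.0276]
wrist_force: [0.8, -2.1, -0.2]
eef_pos: [0.5884, -0.2129, -0.0276]
wrist_force: [-0.7, -1.4, 0.9]
eef_pos: [0.5884, -0.212, -0.0276]
wrist_force: [-0.3, -1.0, 0.7]
eef_pos: [0.5885, -0.2113, -0.0276]
wrist_force: [0.7, -5.4, -1.5]
eef_pos: [0.5886, -0.2114, -0.0274]
wrist_force: [-0.3, -8.9, -1.6]
```

```bash
python3 -m handwheel '[[[-0.03,0,0],[0,0,0]],[[-0.05,0,0],[0,0,0]],[[0,0,-0.2],[0,0,0]],[[0,0,-0.3],[0,0,0]],[[0,0,-0.3],[0,0,0]],[[0,0,0],[0,0,0]]]' -0.2 60|grep -E 'pos|wid'
python3 -c "
from h import *
c=calibration('wrist'); a=grab_frame('wrist'); cv2.imwrite('pics/w5.png',a[:,:,::-1]); h=cv2.cvtColor(a,cv2.COLOR_RGB2HSV)
m=cv2.inRange(h,(8,70,60),(25,255,255)); 
for u in (288,292,340,345): 
  v=np.where(m[100:300,u])[0].max()+100.5; print(u,v,ray((u,v),c,.038))
go((.4408,-.2432,.10),(.055,.9985))"
```

```text
eef_pos: [0.5912, -0.2245, 0.0999]
width: 0.051
288 173.5 [ 0.5684 -0.1991  0.038 ]
292 173.5 [ 0.5719 -0.1993  0.038 ]Traceback (most recent call last):
  File "<string>", line 6, in <module>
    v=np.where(m[100:300,u])[0].max()+100.5; print(u,v,ray((u,v),c,.038))
      ~~~~~~~~~~~~~~~~~~~~~~~~~~~~~^^
    return umr_maximum(a, axis, None, out, keepdims, initial, where)
ValueError: zero-size array to reduction operation maximum which has no identity
```

```bash
python3 -c "
from h import *
go((.4408,-.2432,.10),(.055,.9985))"
```

```text
shift units [-0.1889 -0.9846 -0.0291] rows>= 3.0089220452968206
turn units [ 0.0037  0.0017 -0.0029] rows>= 0.05236111037410552
```

```bash
python3 -m handwheel '[[[-0.047,-0.246,0],[0,0,0]],[[-0.047,-0.246,0],[0,0,0]],[[-0.047,-0.246,0],[0,0,0]],[[-0.047,-0.246,0],[0,0,0]],[[0,0,0],[0,0,0]],[[0,0,0],[0,0,0]],[[0,0,0],[0,0,0]]]' |grep -E 'pos|wid'
python3 -c "
from h import *
go((.4408,-.2432,.026))
c=calibration('wrist'); a=grab_frame('wrist'); cv2.imwrite('pics/w6.png',a[:,:,::-1])
print(proj((.4408,-.2432,.12),c),proj((.4408,-.2432,.0605),c))
"
```

```text
eef_pos: [0.4392, -0.2415, 0.0919]
width: 0.0511
shift units [-0.011   0.0111  0.4394] rows>= 1.3191031740593786
[319.4149 242.586 ] [318.4743 212.1849]
```

View pics/w6.png

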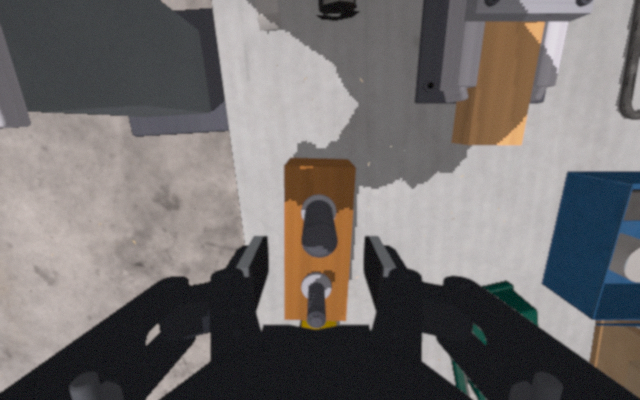

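```bash
python3 -m handwheel '[[[-0.011,0.011,0],[0,0,0]],[[0,0,0.13],[0,0,0]],[[0,0,0.13],[0,0,0]],[[0,0,0.1],[0,0,0]],[[0,0,0.08],[0,0,0]],[[0,0,0],[0,0,0]]]' |grep -E 'pos|rot|force|wid'
python3 -c "
from h import *
go((.4408,-.2432,.026),(.055,.9985))"
```

```text
eef_pos: [0.4396, -0.2423, 0.0246]
eef_rot: [-2.284, -2.153, -0.0]
wrist_force: [0.3, -0.1, 0.1]
width: 0.0512
grasp_force: 0.0
shift units [-0.0052  0.0084 -0.0097] rows>= 0.041434526003727455
turn units [-0.0013 -0.0013 -0.0028] rows>= 0.034646703260061265
```

Close slowly-ish with moderate grip.

```bash
python3 -m handwheel '[[[-0.005,0.008,-0.01],[0,0,0]],[[0,0,0],[0,0,0]],[[0,0,0],[0,0,0]],[[0,0,0],[0,0,0]],[[0,0,0],[0,0,0]],[[0,0,0],[0,0,0]]]' 0.6 80
python3 -m handwheel '[[[0,0,0],[0,0,0]],[[0,0,0],[0,0,0]]]' 1 80
```

```text
t: 13.5
eef_pos: [0.4423, -0.2449, 0.0293]
eef_rot: [2.285, 2.152, 0.0]
wrist_force: [-0.6, 0.2, 5.5]
width: 0.0198
grasp_force: 78.3
t: 13.7
eef_pos: [0.4423, -0.2449, 0.0293]
eef_rot: [2.285, 2.153, 0.0]
wrist_force: [1.0, 0.3, 6.0]
width: 0.0197
grasp_force: 78.3
```

```bash
python3 -m handwheel '[[[0,0,-0.02],[0,0,0]],[[0,0,-0.06],[0,0,0]],[[0,0,-0.1],[0,0,0]],[[0,0,-0.1],[0,0,0]],[[0,0,-0.1],[0,0,0]],[[0,0,-0.1],[0,0,0]],[[0,0,-0.08],[0,0,0]],[[0,0,0],[0,0,0]],[[0,0,0],[0,0,0]]]'
python3 - <<'E'
from h import *
for _ in range(3): print(state()["eef_pos"],state()["wrist_force"])
e,r=tool(); c=calibration('wrist'); a=grab_frame('wrist'); cv2.imwrite('pics/w7.png',a[:,:,::-1])
for h in (.1,.09,.05,.0): print(h,proj(e+r.apply((0,0,-h)),c))
h=cv2.cvtColor(a,cv2.COLOR_RGB2HSV)
for v in range(150,260,5): print(v,''.join('%4d'%x for x in h[v,284:350:3,2]),'|',''.join('%4d'%x for x in h[v,284:350:6,1]))
go((.5951,-.0858,.1065),(.055,.9985))
E
```

```text
t: 14.6
eef_pos: [0.4415, -0.2441, 0.1119]
eef_rot: [2.287, 2.154, 0.0]
wrist_force: [0.5, -0.8, -2.2]
width: 0.02
grasp_force: 78.4
[ 0.4415 -0.2441  0.1119] [ 0.4597 -0.8195 -2.2454]
[ 0.4415 -0.2441  0.1119] [ 0.4597 -0.8195 -2.2454]
[ 0.4415 -0.2441  0.1119] [ 0.4597 -0.8195 -2.2454]
0.1 [317.1874 323.4266]
0.09 [317.0577 305.3174]
0.05 [316.7114 256.992 ]
0.0 [316.4732 223.7394]
150  190 196 193 123 110 108 112 108 113 110 112 112 111 109 111 113 107 108 112 110 107 105 |    5   8   9   5   7   5   2   2   5   5   7
155  189 127  88  84  87  86  87  87  84  82  87  87  88  85  88  90  91  89  87  89  95 109 |    8 154 164 164 167 161 145 148 143 147  70
160  180 137  99  94 101  95  97  96  97 100 110 114  95  96  98  92  94  89  93  87  86  89 |  129 167 169 166 166 183 166 156 157 148 169
165  188 141 101 100 103 102  99  97 100 102 105  99 100  97  98 100  96  93  98  95  97 100 |  129 164 158 160 168 160 171 185 157 172 160
170  191 142 103 103 104 102  98  96 101 101 102 102 100  95 100 102  97  94  94  99  98  95 |  128 166 159 174 167 168 168 166 166 168 159
175  189 136 
[... 1791 characters left out ...]
 10  30   4   8
240   99  97  96  48  29  52  51  52  52  50  49  55  51  49  55  52  48  30  37  90  96  95 |    3  11  35  30  34   5  20  23  27  21  19
245   96  98  86  23  41  48  51  49  49  52  53  58  52  52  55  53  52  39  22  83  94  93 |    8  15  44  15  26  34  20  23  20   0  14
250   94  99  68  28  43  48  52  52  52  53  51  54  56  52  53  51  51  44  32  63  98  97 |   14  11  24  39  29  20  32  24  35  32  10
255   95  96  45  25  51  50  53  51  55  49  53  57  53  45  49  50  48  47  26  36  95  95 |   11  17  30  24  28  19  24  26  27  10  16
shift units [1.1129 0.9612 0.0322] rows>= 4.412595386319024
turn units [-0.0004 -0.0004 -0.0029] rows>= 0.030890749362404015
```

Run:
```python
from h import *
e,r=tool(); c=calibration('wrist')
P=lambda *p: proj(e+r.apply(p),c)
for dx in (-.002,0,.002): print(dx,'collar low front',P(.014+dx,0,-.0267),'top front',P(.014+dx,0,-.0312),'tip',P(dx,0,.0233),'collar sides',P(dx,.014,-.029),P(dx,-.014,-.029),'grip front at collar',P(dx+.011,0,-.0312))
a=cv2.imread('pics/w7.png'); h=cv2.cvtColor(a,cv2.COLOR_BGR2HSV)
print(h[184:236,317,1].tolist(),h[184:236,317,2].tolist())
m=(h[:,:,1]<60).astype(int)
for v in range(204,234,2): print(v,''.join('#' if x else '.' for x in m[v,286:350]))
```

```text
-0.002 collar low front [316.6352 220.0596] top front [316.659  222.6718] tip [316.4137 215.8349] collar sides [340.3803 243.8591] [292.8463 243.8292] grip front at collar [316.6513 227.6301]
0 collar low front [316.6401 216.8067] top front [316.6641 219.3389] tip [316.4169 213.3551] collar sides [340.4609 240.7109] [292.7754 240.681 ] grip front at collar [316.6564 224.33  ]
0.002 collar low front [316.6451 213.5329] top front [316.6693 215.984 ] tip [316.4201 210.863 ] collar sides [340.5419 237.5425] [292.704  237.5127] grip front at collar [316.6615 221.0081]
[163, 164, 178, 172, 172, 168, 180, 168, 153, 144, 158, 143, 169, 178, 174, 162, 165, 176, 170, 178, 166, 149, 117, 58, 12, 14, 8, 8, 11, 6, 19, 14, 16, 8, 15, 15, 10, 12, 10, 12, 18, 22, 35, 19, 20, 28, 28, 26, 26, 21, 23, 27] [103, 104, 102, 98, 101, 102, 98, 103, 102, 99, 89, 89, 89, 86, 85, 85, 88, 90, 87, 86, 86, 84, 85, 88, 87, 92, 90, 90, 91, 90, 92, 93, 95, 98, 105, 105, 107, 105, 101, 86, 70, 57, 51, 55, 52, 54, 54, 50, 49, 49, 55, 48]
204 ..............................................................##
206 ........
[... 253 characters left out ...]
........##
214 .......................##############.........................##
216 ......................################.......................###
218 ...................#####################.....................###
220 ................############################.................###
222 ..............################################...............###
224 ............####################################.............###
226 ..........########################################...........###
228 .........##########################################..........###
230 ........############################################.........###
232 ........############################################........####
```

Run:
```python
from h import *
e,r=tool(); c=calibration('wrist')
P=lambda *p: proj(e+r.apply(p),c)
print('top front',P(.011,0,-.0907),'back',P(-.011,0,-.0907),'sides',P(0,.011,-.0907),P(0,-.011,-.0907))
a=cv2.imread('pics/w7.png'); h=cv2.cvtColor(a,cv2.COLOR_BGR2HSV)[:,:,2]
for v in range(240,345,3): print(v,''.join('%4d'%x for x in h[v,280:356:3]))
```

```text
top front [317.1574 280.4621] back [317.0478 331.208 ] sides [346.3909 306.5502] [287.8128 306.5103]
240  189 118  98  97  67  28  46  49  49  52  54  51  54  55  53  50  54  52  39  25  85  94  96 126 190 192
243   72  95  98  93  53  28  51  51  50  57  53  53  52  51  54  51  50  54  45  25  72  97  97  92  70  66
246   62  94  95  93  41  25  46  53  47  54  55  51  54  52  56  55  47  47  46  23  61  96  95  93  50  27
249   82  95  99  88  32  34  53  52  52  53  51  52  49  50  56  55  53  50  51  27  40  95  94  96  67  30
252   92  97  97  85  30  36  51  56  50  50  56  58  54  56  53  49  48  49  50  30  29  91  99  95  85  33
255   97  97  97  69  25  44  52  49  48  57  56  53  53  54  52  51  55  49  53  37  28  85  97  96  94  40
258   92  97  94  56  24  44  49  46  52  55  53  52  51  52  56  52  54  51  53  38  30  74  97  96  95  56
261   94  94  96  38  26  47  51  51  52  55  57  53  54  54  53  53  55  49  55  43  25  58  99  97  94  78
264   84 104 106  30  32  49  49  50  49  52  55  58  55  60  57  51  47  51  50  44  27  52 106 101  73  48
267   31  60 104  
[... 2115 characters left out ...]
98 201 200 190 177 161 145 132  53  26  31  25
327   27  28  32  33  35  40  50 105 135 169 186 198 205 194 182 153 123  84  54  36  25  35  32  28  27  24
330   30  25  26  25  20  33  23  28  25  30  39  59  66  54  29  30  31  35  25  32  34  34  26  25  29  28
333   32  25  27  26  25  27  17  29  23  25  27  27  28  32  25  31  32  26  27  30  29  22  33  28  30  30
336   27  27  24  30  29  31  30  27  31  29  30  30  31  33  30  22  25  28  24  25  20  24  32  27  27  29
339   25  32  25  19  27  28  23  31  22  30  30  32  26  23  22  29  30  29  27  26  24  29  29  25  28  33
342   28  37  32  22  32  28  28  33  32  30  25  33  24  27  27  29  24  32  31  27  31  29  29  24  32  24
```

Run:
```python
from h import *
from scipy.optimize import least_squares
e,r=tool(); c=calibration('wrist')
def P(p,q):
    dx,dz,th=q; x=p[0]+dx+th*p[1]; return proj(e+r.apply((x,0,.0233-p[1]+dz)),c)[1]
F=[((.006,.008),207.2),((.014,.050),215.3),((.011,.114),272.5),((-.011,.114),322.5)]
s=least_squares(lambda q:[P(p,q)-v for p,v in F],[0,0,0],x_scale=[1e-3,1e-3,1e-2]); print(s.x,s.fun)
for y in (.0,): print([proj(e+r.apply((0,y,z)),c)[0] for z in (.028,-.02,-.086)])
```

```text
[-0.0005  0.0042  0.0104] [ 0.591  -0.7852  0.395  -0.2059]
[np.float64(316.4033591224255), np.float64(316.5748198175165), np.float64(317.04591621742094)]
```

```bash
python3 -m handwheel '[[[0.1,0.08,0],[0,0,0]],[[0.2,0.17,0],[0,0,0]],[[0.2,0.17,0],[0,0,0]],[[0.2,0.17,0],[0,0,0]],[[0.2,0.17,0],[0,0,0]],[[0.15,0.13,0],[0,0,0]],[[0.06,0.07,0],[0,0,0]],[[0,0,0],[0,0,0]],[[0,0,0],[0,0,0]],[[0,0,0],[0,0,0]]]'
python3 - <<'E'
from h import *
go((.5961,-.0851,.1065),(.055,.9985))
e,r=tool(); c=calibration('wrist'); a=grab_frame('wrist'); cv2.imwrite('pics/w8.png',a[:,:,::-1])
print(proj((.5953,-.0856,.057),c), [proj(e+r.apply(p),c) for p in [(-.0005,-.0008,.0275),(.0055,-.0008,.0195)]])
h=cv2.cvtColor(a,cv2.COLOR_RGB2HSV)
for v in range(186,222,2): print(v,''.join('%4d'%x for x in h[v,280:356:2,2]))
E
```

```text
t: 15.65
eef_pos: [0.5943, -0.087, 0.1114]
eef_rot: [-2.287, -2.153, 0.001]
wrist_force: [-0.5, 0.1, -2.9]
width: 0.0199
grasp_force: 78.7
shift units [0.0132 0.0112 0.0325] rows>= 0.1104028428443556
turn units [-0.0007 -0.0001 -0.0034] rows>= 0.03624255132124636
[317.3882 200.8493] [array([315.3207, 212.3014]), array([315.3076, 207.8985])]
186  134 132 164 204 214 210 194 153 137 114 111 111 110 109 110 110 112 110 108 115 112 109 111 112 108 111 111 109 110 110 111 111 109 111 105  93  70  65
188  199 198 203 208 209 208 210 205 194 149 142 125 113 109 112 109 110 108 111 109 111 105 111 113 110 111 110 106 106 110 107 107 107 109 108 109 104 104
190  212 208 207 208 207 209 208 210 207 207 203 169 142 137 116 109 116 125 130 130 124 114 111 111 108 106 109 110 111 109 111 109 112 106 109 107 111 111
192  218 215 214 212 215 214 216 214 213 212 213 212 207 193 154 170 178 176 174 149 136 134 127 116 114 113 114 114 112 113 113 113 111 114 116 112 110 114
194  213 212 212 214 211 212 212 210 209 211 207 210 210 211 226 238 233 209 181 157 146 136 135 128 114 113 109 109 110 110 111 
[... 1368 characters left out ...]
  93 124 199 208 209 209 209 209 211 207 209 205 205 207 205 205 204 206
214  209 207 208 207 211 208 210 210 210 207 206 206 206 197 133  92  92  94  91  96  95 107 178 203 206 203 205 205 201 200 204 197 200 198 200 198 197 201
216  195 169 149 165 203 205 203 205 204 204 205 206 200 173 112  94  96  97  98  97  96  94 151 188 202 206 204 200 201 201 202 201 198 198 190 175 162 173
218  121  94  81 122 196 207 210 209 209 209 204 190 151 112 105 105 109 108 109 109 105 104 107 131 169 197 205 206 206 207 207 206 206 202 153  93  93  93
220   98  86  93  92 174 205 206 205 207 200 168 124 108 107 109 108 111 110 108 111 107 110 108 103 108 142 185 202 203 201 203 205 201 188 113  87  72  89
```

```bash
python3 -m handwheel '[[[0.013,0.011,0],[0,0,0]],[[0,0,0.06],[0,0,0]],[[0,0,0.06],[0,0,0]],[[0,0,0.03],[0,0,0]],[[0,0,0],[0,0,0]],[[0,0,0],[0,0,0]],[[0,0,0],[0,0,0]]]'
python3 - <<'E'
from h import *
go((.5961,-.0851,.0845),(.055,.9985))
e,r=tool(); c=calibration('wrist'); a=grab_frame('wrist'); cv2.imwrite('pics/w9.png',a[:,:,::-1])
print(proj((.5953,-.0856,.057),c), [proj(e+r.apply(p),c) for p in [(-.0005,-.0008,.0275),(.0055,-.0008,.0195)]])
h=cv2.cvtColor(a,cv2.COLOR_RGB2HSV)
for v in range(192,224,2): print(v,''.join('%4d'%x for x in h[v,290:346:2,2]))
E
```

```text
t: 16.4
eef_pos: [0.5971, -0.0846, 0.0897]
eef_rot: [2.286, 2.154, 0.0]
wrist_force: [-0.5, 0.1, -2.4]
width: 0.02
grasp_force: 78.7
shift units [-0.0034 -0.0064  0.0348] rows>= 0.10673478875919691
turn units [ 0.0003  0.     -0.0029] rows>= 0.030162866467782323
[314.1852 210.9516] [array([315.3539, 212.2657]), array([315.3412, 207.8606])]
192  112 116 113 113 112 112 112 113 116 111 115 114 115 113 113 115 115 116 112 114 114 114 113 112 116 114 111 114
194  113 117 114 113 114 110 112 112 112 114 115 114 114 112 112 114 114 113 111 114 112 114 115 114 113 114 114 112
196  115 113 114 112 111 115 112 112 111 115 113 114 112 113 113 111 111 112 112 110 111 115 111 110 114 112 109 111
198  143 124 115 111 111 113 108 109 111 111 111 115 118 115 113 113 112 111 110 111 112 111 111 114 109 111 112 109
200  208 173 147 145 123 112 111 116 116 123 130 137 136 134 132 124 116 112 113 110 115 115 113 113 111 112 112 114
202  218 212 211 211 174 149 149 162 179 181 155 139 138 137 139 138 132 121 115 116 113 114 113 113 112 114 114 110
204  211 211 210 210 211 204 215 235 241 233 171 137 140
[... 413 characters left out ...]
12  212 214 213 214 217 221 240 236 153  94  95  95  93  96  95  93 131 224 195 152 146 148 147 144 145 163 203 206
214  211 210 211 211 210 219 237 238 171  99  93  93  96  92  89  91 113 218 224 204 201 199 203 201 200 201 203 203
216  212 211 210 211 209 216 233 237 190 106  95  97 100 101  98  98  99 186 218 207 207 207 205 204 206 205 206 202
218  213 214 213 214 216 209 200 174 123 104 107 111 111 111 110 110 105 111 134 173 202 210 210 208 210 208 207 208
220  208 211 213 211 206 168 123 109 106 110 108 112 111 115 110 108 109 108 104 107 142 187 205 208 207 205 207 207
222  214 210 212 206 169 118 111 113 110 106 108 108 107 105 105 104 110 109 110 109 106 136 187 209 213 206 210 210
```

```bash
python3 -m handwheel '[[[-0.003,-0.006,0],[0,0,0]],[[0,0,0.02],[0,0,0]],[[0,0,0.02],[0,0,0]],[[0,0,0],[0,0,0]],[[0,0,0],[0,0,0]]]'|grep -E 'pos|wrist_f'
python3 - <<'E'
from h import *
go((.5961,-.0851,.0845),(.055,.9985))
e,r=tool(); c=calibration('wrist'); a=grab_frame('wrist'); cv2.imwrite('pics/w10.png',a[:,:,::-1])
print(proj((.5953,-.0856,.057),c), [proj(e+r.apply(p),c) for p in [(-.0005,-.0008,.0275),(.0055,-.0008,.0195)]])
h=cv2.cvtColor(a,cv2.COLOR_RGB2HSV)
for v in range(198,220,2): print(v,''.join('%4d'%x for x in h[v,296:336,2]))
E
```

```text
eef_pos: [0.5958, -0.0849, 0.0832]
wrist_force: [0.3, 0.6, -2.0]
shift units [-0.0011  0.002  -0.0089] rows>= 0.027463783604068356
turn units [-0.0002 -0.0001 -0.0029] rows>= 0.0307168661737733
[315.7947 213.0677] [array([315.3507, 212.2907]), array([315.3385, 207.8866])]
198  113 112 112 111 110 112 111 115 111 111 110 113 113 113 112 115 112 113 113 111 113 114 113 114 113 113 114 111 112 113 109 110 111 112 113 112 112 113 114 111
200  114 111 109 111 111 110 113 111 111 114 113 110 112 111 110 112 113 117 118 116 121 117 118 117 116 111 111 110 110 112 112 111 111 114 111 111 114 111 108 113
202  115 112 114 114 115 114 115 113 113 112 114 115 117 122 128 131 132 137 135 137 136 135 137 133 131 127 123 121 114 111 115 110 116 113 115 114 116 114 114 114
204  147 150 143 127 121 115 116 117 114 117 125 132 138 138 141 140 142 137 138 137 138 137 138 140 140 139 138 136 132 126 118 121 115 114 114 116 114 115 116 114
206  205 207 193 169 149 143 145 153 163 174 181 184 178 166 150 138 132 131 129 132 133 135 137 138 136 135 138 138 141 139 132 126 115 111 112 112 109 111 110 111
20
[... 287 characters left out ...]
 138 135 133 121 116 113 116 114 116 113
212  213 213 215 215 216 218 228 237 238 238 224 179 124  99  94  95  93  95  92  96  95  94  93  93  94  91  97 107 118 131 135 137 134 127 119 114 114 114 115 118
214  214 212 214 214 217 221 228 238 242 240 224 173 120  98  94  96  92  93  92  94  91  91  97  93  95  96  93 103 120 132 142 144 137 130 121 116 113 116 122 136
216  211 211 210 208 211 215 227 236 237 231 213 164 114  97  98  96  97 101  99 101  99  96  99  97  95  92 100 113 148 184 204 202 170 135 121 119 117 121 142 178
218  214 208 212 209 206 200 195 186 169 146 126 108 106 108 105 111 111 110 114 111 111 108 110 109 109 108 107 106 111 129 150 162 164 165 174 180 181 181 188 196
```

```bash
for i in 1 2 3; do python3 -m handwheel '[[[0,0,0.015],[0,0,0]],[[0,0,0.015],[0,0,0]]]'|grep -E 'pos|wrist_f'; done
```

```text
eef_pos: [0.596, -0.085, 0.0788]
wrist_force: [-0.5, -1.0, -2.7]
eef_pos: [0.5959, -0.085, 0.0741]
wrist_force: [-0.3, -0.6, -1.9]
eef_pos: [0.5964, -0.0859, 0.0708]
wrist_force: [-1.2, -4.7, 0.5]
```

```bash
python3 -m handwheel '[[[-0.007,0,0],[0,0,0]],[[0,0,0],[0,0,0]]]'|grep -E 'pos|wrist_f'; for i in 1 2; do python3 -m handwheel '[[[0,0,0.01],[0,0,0]],[[0,0,0.01],[0,0,0]]]'|grep -E 'pos|wrist_f'; done
```

```text
eef_pos: [0.5959, -0.0864, 0.0697]
wrist_force: [-1.0, -3.6, -2.1]
eef_pos: [0.5959, -0.0863, 0.0669]
wrist_force: [-1.0, -3.5, 0.0]
eef_pos: [0.5959, -0.0863, 0.0639]
wrist_force: [-1.0, -4.9, 1.0]
```

```bash
python3 -m handwheel '[[[-0.006,-0.002,0],[0,0,0]],[[0,0,0],[0,0,0]],[[0,0,0],[0,0,0]]]'; python3 -c "
from h import *
print(state()['wrist_torque'])"
```

```text
t: 18.5
eef_pos: [0.5956, -0.0866, 0.0637]
eef_rot: [-2.286, -2.154, -0.001]
wrist_force: [1.4, -2.0, -2.6]
width: 0.02
grasp_force: 78.6
[-0.603  -0.4093 -0.0077]
```

```bash
python3 -m handwheel '[[[-0.003,0,0.005],[0,0,0]],[[0,0,0.008],[0,0,0]]]'|grep -E 'pos|wrist_f'; for i in 1 2 3; do python3 -m handwheel '[[[0,0,0.008],[0,0,0]],[[0,0,0.008],[0,0,0]]]'|grep -E 'pos|wrist_f'; done
```

```text
eef_pos: [0.5954, -0.087, 0.0618]
wrist_force: [0.6, 0.1, -1.7]
eef_pos: [0.5953, -0.0871, 0.0593]
wrist_force: [0.9, -0.5, -1.8]
eef_pos: [0.5953, -0.0872, 0.0569]
wrist_force: [0.3, 0.4, -1.7]
eef_pos: [0.5954, -0.0873, 0.0545]
wrist_force: [0.2, 0.5, -2.1]
```

```bash
for i in 1 2 3 4 5 6; do python3 -m handwheel '[[[0,0,0.007],[0,0,0]]]'|grep -E 'pos|wrist_f' | tr '\n' ' '; echo; done
```

```text
eef_pos: [0.5955, -0.0873, 0.0535] wrist_force: [-0.2, 0.1, -1.7] 
eef_pos: [0.5955, -0.0873, 0.0525] wrist_force: [0.5, -0.2, -1.3] 
eef_pos: [0.5955, -0.0874, 0.0515] wrist_force: [-0.0, -0.3, -1.9] 
eef_pos: [0.5956, -0.0874, 0.0506] wrist_force: [-1.3, 0.1, 3.1] 
eef_pos: [0.5958, -0.0875, 0.0501] wrist_force: [-2.6, 1.0, 5.2] 
eef_pos: [0.5959, -0.0875, 0.0494] wrist_force: [-3.3, 0.5, 8.1]
```

```bash
python3 -m handwheel '[[[0,-0.004,0.007],[0,0,0]],[[0,0,0.004],[0,0,0]]]'|grep -E 'pos|wrist_f' | tr '\n' ' '; python3 -m handwheel '[[[0,0,0.0],[0,0,0]]]'|grep -E 'pos|wrist_f' | tr '\n' ' '
```

```text
eef_pos: [0.5958, -0.0876, 0.0485] wrist_force: [-1.9, 1.2, 10.0] eef_pos: [0.5958, -0.0876, 0.0485] wrist_force: [-2.3, 1.0, 8.8]
```

```bash
python3 -m handwheel '[[[0,-0.003,0.008],[0,0,0]],[[0,0,0],[0,0,0]]]'|grep -E 'pos|wrist_f' | tr '\n' ' '; python3 -m handwheel '[[[0,0,0.003],[0,0,0]],[[0,0,0],[0,0,0]]]'|grep -E 'pos|wrist_f' | tr '\n' ' '
```

```text
eef_pos: [0.5957, -0.0876, 0.0477] wrist_force: [-2.7, 1.0, 10.6] eef_pos: [0.5958, -0.0877, 0.0475] wrist_force: [-2.2, 0.8, 12.9]
```

```bash
for i in 1 2 3; do python3 -m handwheel '[[[0,0,0],[0,0,0]],[[0,0,0],[0,0,0]],[[0,0,0],[0,0,0]],[[0,0,0],[0,0,0]]]'|grep -E 'pos|wrist_f' | tr '\n' ' ';echo; done
```

```text
eef_pos: [0.5958, -0.0876, 0.0475] wrist_force: [-2.6, 0.8, 13.0] 
eef_pos: [0.5958, -0.0876, 0.0475] wrist_force: [-2.6, 0.5, 13.3] 
eef_pos: [0.5958, -0.0876, 0.0475] wrist_force: [-2.9, 1.4, 13.0]
```

```bash
python3 -m handwheel '[[[0,0,-0.01],[0,0,0]],[[0,0,-0.02],[0,0,0]],[[0,0,-0.04],[0,0,0]],[[0,0,-0.06],[0,0,0]],[[0,0,-0.06],[0,0,0]],[[0,0,-0.06],[0,0,0]],[[0,0,-0.06],[0,0,0]],[[0,0,-0.06],[0,0,0]],[[0,0,-0.06],[0,0,0]],[[0,0,-0.02],[0,0,0]],[[0,0,0],[0,0,0]],[[0,0,0],[0,0,0]]]'
python3 - <<'E'
from h import *
e,r=tool(); c=calibration('wrist'); a=grab_frame('wrist'); cv2.imwrite('pics/w11.png',a[:,:,::-1])
h=cv2.cvtColor(a,cv2.COLOR_RGB2HSV)
for v in list(range(200,224,2)): print(v,''.join('%4d'%x for x in h[v,284:350:2,2]))
print(h[255:335,316,2].tolist()); print(h[300,280:300,2].tolist(),h[300,335:352,2].tolist())
m=(h[:,:,1]<60)
E
```

```text
t: 23.0
eef_pos: [0.5943, -0.0873, 0.1123]
eef_rot: [-2.286, -2.154, 0.0]
wrist_force: [-0.4, 0.5, -2.5]
width: 0.0206
grasp_force: 79.0
200  212 212 212 214 212 211 213 211 215 211 219 235 233 152 111 123 130 125 127 115 119 172 206 194 145 119 118 117 119 166 195 203 208
202  213 213 213 212 214 214 211 213 209 212 217 237 234 156  99 105 109 115 108 101 143 227 234 214 192 182 182 181 184 195 204 203 201
204  210 211 210 211 209 211 208 209 209 210 210 230 237 189 109  96  96 101  99 102 178 233 231 208 204 203 205 200 200 202 202 201 200
206  214 212 211 214 212 212 212 212 211 211 212 223 236 229 160 106  99  97 110 160 226 236 226 209 207 205 208 207 205 204 204 206 204
208  210 211 210 209 209 211 208 211 209 208 209 209 225 222 156 100  90  95 151 222 236 226 212 206 206 205 206 206 205 207 204 205 205
210  211 212 210 210 212 213 210 212 213 209 210 207 194 138  98  93  93  92 110 188 224 214 210 209 209 208 208 208 208 208 208 210 206
212  215 211 212 212 211 211 211 212 210 210 211 209 156  96  97  94  91  93  96 122 193 209 212 207 209 209 207 208 206 206 204 205 206
214 
[... 458 characters left out ...]
5 110 110 109 110 109 110 108 107 104 104 109 135 190 200 206 204 205 203 200 184 103
222   55  99 173 205 206 202 201 165 118 107 110 107 107 108 109 104 106 103 106 104 108 107 104 105 132 181 199 204 200 199 203 184 113
[53, 53, 54, 56, 56, 54, 55, 52, 59, 58, 56, 50, 47, 56, 53, 52, 52, 50, 56, 55, 57, 55, 52, 55, 58, 56, 57, 60, 57, 52, 58, 56, 55, 56, 59, 55, 58, 56, 58, 57, 57, 56, 53, 53, 58, 56, 59, 59, 55, 56, 57, 57, 60, 58, 55, 54, 56, 57, 56, 58, 60, 59, 53, 56, 57, 61, 61, 85, 136, 174, 195, 199, 199, 178, 124, 66, 38, 25, 31, 27]
[28, 28, 29, 24, 23, 34, 34, 39, 49, 53, 55, 50, 51, 54, 58, 60, 59, 56, 54, 58] [50, 54, 55, 56, 55, 55, 55, 50, 45, 43, 36, 31, 31, 27, 28, 31, 31]
```

```bash
python3 -c "
from h import *
go((.4418,-.2444,.112),(.055,.9985))"
```

```text
shift units [-1.1066 -0.9517  0.0011] rows>= 4.378692053964511
turn units [-0.0004 -0.0002 -0.0029] rows>= 0.031052136189427818
```

```bash
python3 -m handwheel '[[[-0.1,-0.08,0],[0,0,0]],[[-0.2,-0.17,0],[0,0,0]],[[-0.2,-0.17,0],[0,0,0]],[[-0.2,-0.17,0],[0,0,0]],[[-0.2,-0.17,0],[0,0,0]],[[-0.15,-0.13,0],[0,0,0]],[[-0.056,-0.06,0],[0,0,0]],[[0,0,0],[0,0,0]],[[0,0,0],[0,0,0]],[[0,0,0],[0,0,0]],[[0,0,0],[0,0,0]]]'|grep -E 'pos|wrist_f'
python3 - <<'E'
from h import *
go((.4418,-.2444,.112),(.055,.9985))
e,r=tool(); c=calibration('wrist'); a=grab_frame('wrist'); cv2.imwrite('pics/w12.png',a[:,:,::-1])
h=cv2.cvtColor(a,cv2.COLOR_RGB2HSV); w7=cv2.imread('pics/w7.png')
d=[cv2.phaseCorrelate(cv2.cvtColor(w7,cv2.COLOR_BGR2GRAY)[100:200,200:480].astype(np.float64),cv2.cvtColor(a,cv2.COLOR_RGB2GRAY)[100:200,200:480].astype(np.float64))]; print(d)
E
```

```text
eef_pos: [0.4429, -0.2436, 0.1125]
wrist_force: [-0.1, 0.9, -2.6]
shift units [-0.0056 -0.0073  0.0035] rows>= 0.02947559883577417
turn units [-0.     -0.0002 -0.002 ] rows>= 0.020763575683828493
[((-0.47328057127901957, 0.22919671871316893), 0.8971602613833533)]
```

```bash
python3 -m handwheel '[[[-0.004,-0.005,0],[0,0,0]],[[0,0,0.08],[0,0,0]],[[0,0,0.08],[0,0,0]],[[0,0,0.03],[0,0,0]],[[0,0,0.02],[0,0,0]],[[0,0,0],[0,0,0]]]'|grep -E 'pos|wrist_f'
for i in 1 2 3; do python3 -m handwheel '[[[0,0,0.02],[0,0,0]],[[0,0,0.02],[0,0,0]]]'|grep -E 'pos|wrist_f'|tr '\n' ' '; echo; done
```

```text
eef_pos: [0.4413, -0.2448, 0.0805]
wrist_force: [0.3, -0.4, -3.0]
eef_pos: [0.4418, -0.2452, 0.0753] wrist_force: [0.0, 0.4, -2.5] 
eef_pos: [0.4416, -0.245, 0.0689] wrist_force: [0.7, -0.0, -0.9] 
eef_pos: [0.4416, -0.245, 0.0629] wrist_force: [0.0, 0.2, -2.0]
```

```bash
for i in 1 2; do python3 -m handwheel '[[[0,0,0.02],[0,0,0]],[[0,0,0.02],[0,0,0]],[[0,0,0.02],[0,0,0]],[[0,0,0.02],[0,0,0]]]'|grep -E 'pos|wrist_f'|tr '\n' ' '; echo; done
for i in 1 2 3 4; do python3 -m handwheel '[[[0,0,0.006],[0,0,0]],[[0,0,0.003],[0,0,0]]]'|grep -E 'pos|wrist_f'|tr '\n' ' '; echo; done
```

```text
eef_pos: [0.4415, -0.245, 0.0508] wrist_force: [0.1, -0.5, -2.5] 
eef_pos: [0.4416, -0.245, 0.0389] wrist_force: [0.1, -0.4, -2.0] 
eef_pos: [0.4415, -0.2449, 0.0376] wrist_force: [0.3, 1.4, -2.0] 
eef_pos: [0.4416, -0.245, 0.0365] wrist_force: [-1.2, -0.2, -2.2] 
eef_pos: [0.4416, -0.245, 0.035] wrist_force: [0.1, 0.6, -1.9] 
eef_pos: [0.4415, -0.245, 0.0336] wrist_force: [-0.1, 0.5, -3.3]
```

```bash
for i in 1 2 3 4; do python3 -m handwheel '[[[0,0,0.005],[0,0,0]],[[0,0,0.0],[0,0,0]]]'|grep -E 'pos|wrist_f'|tr '\n' ' '; echo; done
```

```text
eef_pos: [0.4415, -0.2449, 0.0329] wrist_force: [-0.1, 0.4, -1.8] 
eef_pos: [0.4415, -0.2449, 0.0321] wrist_force: [0.8, -0.2, -3.1] 
eef_pos: [0.4415, -0.2449, 0.0314] wrist_force: [0.5, -0.5, -2.1] 
eef_pos: [0.4415, -0.2449, 0.0306] wrist_force: [-0.2, -0.2, -2.3]
```

```bash
for i in 1 2 3 ; do python3 -m handwheel '[[[0,0,0.005],[0,0,0]],[[0,0,0.0],[0,0,0]]]'|grep -E 'pos|wrist_f'|tr '\n' ' '; echo; done
```

```text
eef_pos: [0.4415, -0.2449, 0.0299] wrist_force: [0.1, -0.5, -1.2] 
eef_pos: [0.4416, -0.245, 0.0294] wrist_force: [-1.0, 0.5, -0.1] 
eef_pos: [0.4416, -0.2451, 0.0293] wrist_force: [-3.8, 2.8, 6.0]
```

```bash
python3 -m handwheel '[[[0,0,-0.003],[0,0,0]],[[0,0,0],[0,0,0]],[[0,0,0],[0,0,0]],[[0,0,0],[0,0,0]],[[0,0,0],[0,0,0]],[[0,0,0],[0,0,0]],[[0,0,0],[0,0,0]]]' -0.2 60
python3 -m handwheel '[[[0,0,-0.05],[0,0,0]],[[0,0,-0.1],[0,0,0]],[[0,0,-0.2],[0,0,0]],[[0,0,-0.2],[0,0,0]],[[0,0,-0.2],[0,0,0]],[[0,0,-0.1],[0,0,0]],[[0,0,0],[0,0,0]],[[0,0,0],[0,0,0]]]'
python3 - <<'E'
from h import *
c=calibration('wrist'); a=grab_frame('wrist'); cv2.imwrite('pics/w13.png',a[:,:,::-1])
print('expect top',proj((.441,-.2435,.12),c),proj((.441,-.2435,.0605),c), 'collar front',proj((.4418,-.2295,.0605),c))
h=cv2.cvtColor(a,cv2.COLOR_RGB2HSV); m=cv2.inRange(h,(0,0,0),(180,70,255))
for v in range(150,262,4): print(v,''.join('#' if x else '.' for x in m[v,270:370]))
t=grab_frame('top'); cv2.imwrite('pics/t3.png',t[:,:,::-1])
E
```

```text
t: 29.1
eef_pos: [0.4416, -0.245, 0.0289]
eef_rot: [-2.287, -2.154, -0.0]
wrist_force: [0.1, -0.0, -0.4]
width: 0.0513
grasp_force: 0.0
t: 29.9
eef_pos: [0.4415, -0.2449, 0.156]
eef_rot: [-2.286, -2.154, -0.0]
wrist_force: [0.5, -0.6, -1.0]
width: 0.051
grasp_force: 0.0
expect top [315.6574 206.9002] [315.6862 190.1811] collar front [315.6588 176.5105]
150 ######################................................................##############################
154 ##################........................................................##########################
158 ##################........................................................##########################
162 ##################........................................................##########################
166 ##################........................................................##########################
170 ##################........................................................##########################
174 ##################........................................................##########################
178 ######
[... 1494 characters left out ...]
.........................................#############################
238 ##################.....................................................#############################
242 ##################..................#################..................############################.
246 ##################...............######################...............##############################
250 ##################..............########################..............##############################
254 ##################..............########################.............###############################
258 ##################................####################...............###########################.###
```

```bash
python3 - <<'E'
from h import *
c=calibration('wrist'); a=cv2.imread('pics/w13.png'); h=cv2.cvtColor(a,cv2.COLOR_BGR2HSV); m=cv2.inRange(h,(8,70,60),(25,255,255))
for p in [(.58,-.2006,.038),(.6,-.2006,.038)]:
    u,v=proj(p,c); u=int(round(u)); q=np.where(m[60:200,u])[0].max()+60.5; print(u,v,q,ray((u,q),c,.038))
E
python3 -m handwheel '[[[0,0,-0.1],[0,0,0]],[[0,0,-0.1],[0,0,0]],[[0,0,0],[0,0,0]]]' | grep pos
```

```text
448 138.22730718558236 137.5 [ 0.5804 -0.1999  0.038 ]
467 137.06428695263088 136.5 [ 0.6   -0.2    0.038]
eef_pos: [0.4424, -0.2458, 0.1893]
```

Blank is home, the punch is upright in its hole; handing in.

```bash
python3 -c "
from cell import *
print(finish_job())"
```

```text
the job is handed in; nothing more can be done
None
```

I handed the job in at about 30 s: the blank is home against the stop, the centre was marked at about 15 N for just over a second, and the thicker punch is back upright in its own hole, collar down; before the effective push, one pass of the shut fingers went just above the blank, with no force felt and the blank not moved.

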